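# Close the gun-wash tray: butt the loose cover against the fixed one

### The arm

A 7-joint arm with a two-finger parallel gripper is mounted at the origin on the work surface; the furniture and walls round the work are solid. World frame = base frame: x ahead of the robot, y to its left, z up, the work surface at z = 0. Lengths are in mm, angles in rad, forces in N, time in s.
With the tool pointing down it reaches from about 425 to 1025 mm from the base axis. Payload 9.4 kg.
Tool frame: the origin (TCP) lies on the centre line of the jaws, within the pads' length; the fingertips stand 19 mm ahead of it and the grasp point (between the pads) is the TCP; z points along the fingers, y is the line along which they close (so a half turn about z gives the same grasp; the last joint's range is limited). The gripper opens to 93 mm and grips with 3 to 60 N. Pads are 15 mm wide; open, the fingers measure 128 mm over their backs; the gripper's body (75 mm by 188 mm) begins 65 mm behind the grasp point.
Start: joints at [1.211, 0.599, -0.003, 1.599, 0.002, 0.943, -0.08], TCP at [202.299, -696.204, 237.618] pointing down, gripper open.
Joint ranges: [-2.57, 2.57], [-0.35, 1.97], [-1.29, 1.29], [0.11, 2.56], [-1.05, 4.19], [0.11, 1.86], [-2.63, 2.63]. Speed limits (rad/s): [2.22, 2.22, 3.01, 3.01, 3.14, 3.14, 3.14].

### API

Orientations are given as a rotation vector (axis times angle).
In Python, from plant import ctrl gives the robot as it stands. Calls block until the motion is done:
- ctrl.move_ptp(position, orientation): joint-space move of the TCP to a pose.
- ctrl.movel(position, rot=None, feed=150): straight line of the TCP; rot=None keeps the orientation; feed is the mean speed in mm/s.
- ctrl.movej(angles): joint-space move.
- ctrl.command_gripper(opening, strength=None): finger opening in mm; strength is the grip in N (None keeps the last); returns when the fingers have stopped.
- ctrl.pause(seconds).
- ctrl.inverse_kinematics(position, orientation): joint angles nearest the present ones, or None.
- ctrl.camera(name): name is "scene" or "top"; returns the picture (420x560x3 uint8, red, green, blue); there is no depth.
- ctrl.camera_info(name): a dict with "fx", "fy", "cx", "cy" (pixels), "T" (4x4, takes a point from camera to world coordinates). Camera axes: x right, y down, z forward; pixel columns grow to the right and rows downward; lengths in mm; the calibration is good to about 2 mm. A picture is of the moment at which its call begins. camera_info takes no time and is no camera call.
A pose or a line that the arm cannot do raises ctrl.PlanningError and nothing moves.
- ctrl.sign_off(): hands the job in; it is judged then, once.
Trained networks look in the newest picture that a camera, given by its name, has taken for a name from the list of things; names that differ only in an ending like _2 or _b are one class to them, and where a whole thing is asked for, a point or a joint stands for the part that bears it (a point fixed in the world has none). Each returns a list of dicts, best first, with "conf" (0 to 1); they miss things now and then, are a little off and sometimes report something else, mostly with a low value. They report only what shows in the picture. A call takes as long as a camera call.
- ctrl.find_in(camera, thing): "location" ([column, row] in pixels, amid what is visible of it).
- ctrl.trace(camera, thing): "region" (420x560 bool, what is visible of it) and "location" ([column, row] in pixels, amid what is visible of it).
- ctrl.pinpoint(camera, thing): "location" ([column, row] in pixels: a listed point, or the origin of a listed thing).
Readings, each from a call of its own:
- ctrl.current_time(): time.
- ctrl.current_joints(): joint angles.
- ctrl.current_joint_vel(): joint speeds.
- ctrl.current_effort(): joint torques, N m.
- ctrl.current_eef_pos(): TCP position.
- ctrl.current_orientation(): TCP orientation.
- ctrl.current_wrist_force(): force on the tool from outside, world axes, zero at the start.
- ctrl.current_wrist_torque(): the same for the moment, N m.
- ctrl.current_width(): finger opening in mm.
- ctrl.current_gripper_force(): force on a finger pad.
Only numpy, scipy, OpenCV 4.12 (cv2) and the standard library are available. Lean on these libraries where they do the work, as an engineer would, in place of code of your own. Each camera call takes 0.05 s, during which the arm holds its last target. There are 200 camera calls.

### The job

Pick up the loose cover plate with the red grip and lay it, without dropping it, on the open part of the wash tray's sloping top, with its grip parallel to the black one. It must end lying flat, its lower edge down against the lip and its side butted flush against the fixed cover with the black grip so that no gap is left between the two; let go of it there and leave the cans and bottles behind standing where they are.

Things in the scene. Friction and masses are not known exactly. Their poses are not given: they have to be found in the camera images.
- deck: Sloping steel top, 88 x 230 mm, of a small blue wash tray fixed to the table; it slopes 25 degrees, low edge towards the robot. Origin: middle of its top surface, 60 mm above the table. x runs up the slope away from the robot, y left along the tray, z square out of the slope. The opening to cover, 51 x 70 mm, spans y = -70 to 0 mm; bare deck goes on to y = -115 mm with no stop there.
- fixed_edge (a point): Middle of the free side edge (top corner) of the fixed aluminium cover with the black grip: 70 x 100 x 6 mm like the loose one, it closes the deck's left half. Same axes as the deck, in whose frame this point is at x = -1, y = +10, z = +6 mm. Properly butted, the loose cover's grip centre is 50 mm to the right (-y) and 28 mm out (+z) of it.
- lip_middle (a point): Middle of the inner top edge of the lip, 6 mm high, that runs along the whole low edge of the deck and stops a cover from sliding down. Same axes as the deck, in whose frame this point is at x = -36, y = 0, z = +6 mm. Properly laid, the loose cover's grip centre is 35 mm up the slope (+x) and 28 mm out (+z) of it.
- cover_grip (a point): Centre of the loose cover's red grip bar, 34 mm above the plate's underside. It starts flat on the table, grip up. Aluminium plate 70 (x) x 100 (y) x 6 mm; bar 16 thick (x), 80 long (y), 20 high, centred, its underside 18 mm above the plate, on 12 mm posts at y = +-32 mm. y runs along the bar, z out of the plate. Either way round is right. 0.15 to 0.31 kg, slides on steel.
- aerosol_clear_mid (a point): Bystander at the back: pale aerosol can with a white nozzle, standing, 67 mm across, 216 mm high; its centre.
- dark_bottle_a_mid (a point): Bystander at the back: dark bottle with a black cap, standing, 61 mm across, 145 mm high; its centre.

How it is judged:
By the outcome, as a careful person would: the job done as asked, in the order asked, and still so for the second after the job is handed in, with the robot touching nothing.
It also fails if it takes over 38 s, if anything falls off the work surface, if the arm or the gripper's body presses on something with over 40 N, if the wrist force passes 120 N, or if a joint passes its speed limit or range.

## Working session

There is one attempt and no reset: what is moved stays moved. The work goes in short steps, each a Python script; the robot and the scene stay as the last script left them, time stands still between calls to the robot, and variables do not carry over. Pictures are saved under pics/ and viewed, at most 10 in all, crops included, and the job is handed in when it is done.

```bash
mkdir -p pics; ls
python3 - <<'E'
from plant import ctrl
import cv2,numpy as np
for c in ("scene","top"):
    im=ctrl.camera(c); cv2.imwrite(f"pics/{c}0.png",im[:,:,::-1])
    i=ctrl.camera_info(c); print(c,i["fx"],i["cx"],i["cy"],np.round(i["T"],3).tolist())
    for t in ("deck","fixed_edge","lip_middle","cover_grip","aerosol_clear_mid","dark_bottle_a_mid"):
        print(t,[(np.round(d["location"],1).tolist(),round(d["conf"],2)) for d in ctrl.pinpoint(c,t)[:3]])
print(ctrl.current_time(),ctrl.current_orientation())
E
```

```text
pics
scene 395.0467464967292 280.71061036124394 210.6741019915022 [[-0.515, -0.564, 0.646, -9.024], [-0.857, 0.328, -0.397, 327.57], [0.012, -0.758, -0.653, 667.532], [0.0, 0.0, 0.0, 1.0]]
deck [([234.2, 274.6], 0.94)]
fixed_edge [([227.1, 278.5], 0.63)]
lip_middle [([236.9, 294.6], 0.64)]
cover_grip [([335.6, 229.3], 0.63)]
aerosol_clear_mid [([261.3, 197.6], 0.96), ([338.3, 233.8], 0.5), ([233.6, 274.5], 0.31)]
dark_bottle_a_mid [([305.6, 191.8], 0.94)]
top 402.3283490764977 278.8737050926599 216.22412719390513 [[-0.003, -0.996, 0.087, 446.494], [-1.0, 0.002, -0.013, -3.752], [0.013, -0.088, -0.996, 951.845], [0.0, 0.0, 0.0, 1.0]]
deck [([208.4, 242.6], 0.62)]
fixed_edge [([203.1, 240.5], 0.72)]
lip_middle [([207.5, 256.8], 0.71)]
cover_grip [([335.6, 231.9], 0.89)]
aerosol_clear_mid [([276.8, 179.1], 0.93)]
dark_bottle_a_mid [([323.0, 181.1], 0.72)]
0.7 [ 3.11017414e+00  4.42760964e-01 -1.79333984e-05]
```

View pics/scene0.png

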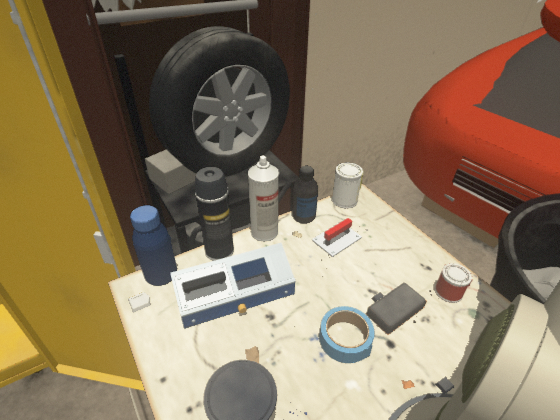

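View pics/top0.png

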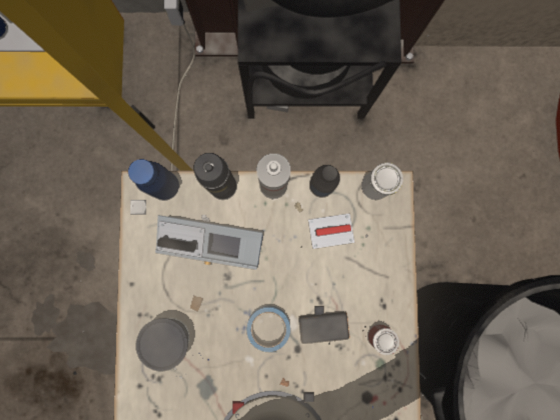

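The top view shows the tray at about (210,242), its long axis rotated a few degrees, and the black-grip cover on its left. The loose cover lies at (332,231) with its grip nearly along the image columns. I'll now get masks for orientation.

```bash
cat > h.py <<'E'
from plant import ctrl
import cv2,numpy as np
from scipy.spatial.transform import Rotation as R
from scipy.optimize import least_squares
def proj(c,P):
    i=ctrl.camera_info(c);T=np.array(i["T"]);p=(np.atleast_2d(P)-T[:3,3])@T[:3,:3]
    return np.c_[i["fx"]*p[:,0]/p[:,2]+i["cx"],i["fy"]*p[:,1]/p[:,2]+i["cy"]]
def onplane(c,uv,z):
    i=ctrl.camera_info(c);T=np.array(i["T"]);uv=np.atleast_2d(uv)
    d=np.c_[(uv[:,0]-i["cx"])/i["fx"],(uv[:,1]-i["cy"])/i["fy"],np.ones(len(uv))]@T[:3,:3].T
    return T[:3,3]+d*((z-T[2,3])/d[:,2])[:,None]
def deckR(yaw): return (R.from_euler("z",yaw)*R.from_euler("y",-25,degrees=True)).as_matrix()
E
python3 - <<'E'
from h import *
ims={}
for c in ("scene","top"):
    im=ctrl.camera(c); ims[c]=im
    for t in ("deck","cover_grip"):
        for d in ctrl.trace(c,t)[:1]:
            m=d["region"].astype(np.uint8); np.save(f"m_{c}_{t}.npy",m)
            r=cv2.minAreaRect(cv2.findNonZero(m)); print(c,t,d["conf"],m.sum(),r)
pts={"deck":(0,0,0),"fixed_edge":(-1,10,6),"lip_middle":(-36,0,6)}
obs={}
for c in ims:
    for t in list(pts)+["cover_grip"]:
        L=[ctrl.pinpoint(c,t) for _ in range(3)]
        L=[l[0]["location"] for l in L if l]; obs[c,t]=np.median(L,axis=0); print(c,t,np.round(L,1).tolist())
hsv={c:cv2.cvtColor(i,cv2.COLOR_RGB2HSV) for c,i in ims.items()}
red={}
for c in ims:
    h=hsv[c]; m=(((h[...,0]<8)|(h[...,0]>172))&(h[...,1]>150)&(h[...,2]>90)).astype(np.uint8)
    u,v=obs[c,"cover_grip"]; w=np.zeros_like(m); w[int(v)-20:int(v)+20,int(u)-28:int(u)+28]=1
    red[c]=m*w; print(c,"red",cv2.minAreaRect(cv2.findNonZero(m*w)))
# deck pose
def res(q):
    return np.concatenate([ (proj(c,deckR(q[2])@np.array(p)+[q[0],q[1],60])-obs[c,t]).ravel() for c in ims for t,p in pts.items()])
s=least_squares(res,[450,150,0],loss="soft_l1"); print("deck",s.x,np.round(s.fun,1))
def resg(q): return np.concatenate([(proj(c,[q[0],q[1],34])-obs[c,"cover_grip"]).ravel() for c in ims])
g=least_squares(resg,[450,-150]); print("grip",g.x,g.fun)
big=[]
for c,(u,v) in {"top":(240,235),"scene":(265,270)}.items():
    k=cv2.resize(ims[c][v-65:v+65,u-100:u+130],None,fx=3.4,fy=2.3*1.0 if 0 else 3.4,interpolation=cv2.INTER_CUBIC)[:300*2]
    cv2.imwrite(f"pics/{c}_crop.png",k[:,:,::-1])
E
```

```text
scene cover_grip 0.77 955 ((336.8919372558594, 237.97543334960938), (25.418331146240234, 43.03251266479492), 57.80426788330078)
top deck 0.55 3410 ((206.75357055664062, 242.40261840820312), (107.72865295410156, 39.63626480102539), 9.963804244995117)
top cover_grip 0.47 1212 ((272.5, 177.0), (44.0, 33.0), 90.0)
scene deck []
scene fixed_edge [[229.3, 276.3], [229.3, 276.3], [229.3, 276.3]]
scene lip_middle [[240.2, 290.9], [240.2, 290.9], [240.2, 290.9]]
scene cover_grip [[336.0, 227.4], [336.0, 227.4], [336.0, 227.4]]
top deck [[207.4, 243.9], [207.4, 243.9], [207.4, 243.9]]
top fixed_edge [[203.5, 242.8], [203.5, 242.8], [203.5, 242.8]]
top lip_middle [[205.2, 259.8], [205.2, 259.8], [205.2, 259.8]]
top cover_grip [[333.1, 231.4], [333.1, 231.4], [333.1, 231.4]]
scene red ((338.19775390625, 226.82362365722656), (5.59373664855957, 27.92127799987793), 58.570438385009766)
top red ((332.9450378417969, 229.6332550048828), (5.290809631347656, 32.83268737792969), 81.46923065185547)
  return _methods._mean(a, axis=axis, dtype=dtype,
  ret = ret.dtype.type(ret / rcount)
Traceback (most recent call last):
ValueError: Residuals are not finite in the initial point.
```

```bash
cat > m.py <<'E'
from h import *
pts={"deck":(0,0,0),"fixed_edge":(-1,10,6),"lip_middle":(-36,0,6)}
ims={};obs=[];go=[]
for k in range(3):
    for c in ("scene","top"):
        ims[c]=ctrl.camera(c)
        for t in list(pts)+["cover_grip"]:
            l=ctrl.pinpoint(c,t)
            if l and l[0]["conf"]>.4: (go if t=="cover_grip" else obs).append((c,t,np.array(l[0]["location"])))
for c in ims: np.save(c+".npy",ims[c])
pose=lambda q,p: deckR(q[2])@np.array(p)+[q[0],q[1],60]
yaw=-0.174
s=least_squares(lambda q:np.concatenate([(proj(c,pose([*q,yaw],pts[t]))-o).ravel() for c,t,o in obs]),[450,150],loss="soft_l1")
print("deck",s.x,[(c[0],t,np.round(proj(c,pose([*s.x,yaw],pts[t]))[0]-o,1).tolist()) for c,t,o in obs])
g=least_squares(lambda q:np.concatenate([(proj(c,[q[0],q[1],34])-o).ravel() for c,t,o in go]),[450,-150],loss="soft_l1"); print("grip",g.x,np.round(g.fun,1),ctrl.current_time())
q=[*s.x,yaw]
for c,(u,v) in {"top":(240,235),"scene":(265,270)}.items():
    F=3.4; k=cv2.resize(ims[c][v-65:v+65,u-100:u+130],None,fx=F,fy=F,interpolation=cv2.INTER_CUBIC)
    for box in ([(-44,-115,0),(44,-115,0),(44,115,0),(-44,115,0)],[(-25.5,-70,0),(25.5,-70,0),(25.5,0,0),(-25.5,0,0)],[(-36,10,6),(34,10,6),(34,110,6),(-36,110,6)]):
        w=(proj(c,[pose(q,p) for p in box])-[u-100,v-65]+.5)*F
        cv2.polylines(k,[w.astype(int)],True,(0,255,0),1)
    e=np.array([[np.cos(.148),np.sin(.148),0],[-np.sin(.148),np.cos(.148),0],[0,0,1]])
    w=(proj(c,np.array([(-8,-40,10),(8,-40,10),(8,40,10),(-8,40,10)])@e+[*g.x,34])-[u-100,v-65]+.5)*F
    cv2.polylines(k,[w.astype(int)],True,(0,0,255),1)
    cv2.imwrite(f"pics/{c}_crop.png",k[:,:,::-1])
E
python3 m.py
```

```text
deck [466.79735698 142.19736233] [('s', 'fixed_edge', [0.6, -2.3]), ('s', 'lip_middle', [3.2, 1.0]), ('t', 'deck', [-1.4, 1.1]), ('t', 'fixed_edge', [-0.9, 1.3]), ('s', 'deck', [-0.9, 1.7]), ('s', 'fixed_edge', [0.8, -1.9]), ('s', 'lip_middle', [2.2, -0.9]), ('t', 'deck', [-1.9, -0.2]), ('t', 'fixed_edge', [-3.6, -0.7]), ('t', 'lip_middle', [-0.1, 2.1]), ('s', 'deck', [-0.8, -0.8]), ('s', 'fixed_edge', [0.0, -1.2]), ('s', 'lip_middle', [1.9, -1.6]), ('t', 'deck', [2.5, -1.3]), ('t', 'fixed_edge', [-0.9, 2.2]), ('t', 'lip_middle', [-2.5, -1.3])]
grip [ 495.63975325 -141.89891284] [ 0.3 -2.7  3.   0.5 -4.3 -1.9 -0.6 -2.8 31.1 35.4 -2.8  1.3] 3.7
```

View pics/top_crop.png

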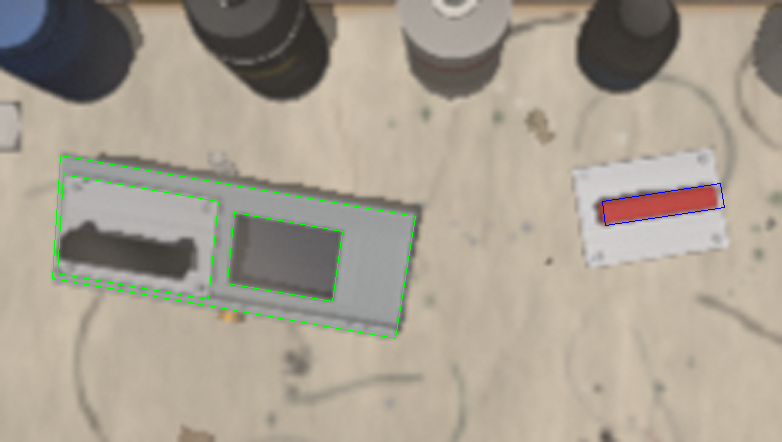

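View pics/scene_crop.png

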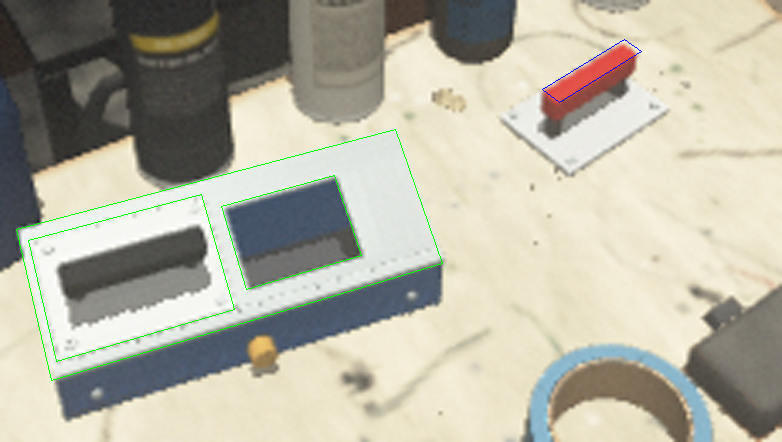

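Deck overlay fits within about 2 mm in both views. The grip overlay is about 1.5 px too far right, so I'll refine it from the red pixels and check clearances to the bottles behind.

Run:
```python
from h import *
ims={c:np.load(c+".npy") for c in("scene","top")}
M={}
for c,(u,v) in {"top":(333,231),"scene":(337,228)}.items():
    h=cv2.cvtColor(ims[c],cv2.COLOR_RGB2HSV);m=(((h[...,0]<10)|(h[...,0]>170))&(h[...,1]>110)&(h[...,2]>60)).astype(np.uint8)
    w=np.zeros_like(m);w[v-20:v+20,u-28:u+28]=1;M[c]=m*w
# silhouette fit: soft IoU between bar hull and red mask
def cost(q):
    co,si=np.cos(q[2]),np.sin(q[2]);e=np.array([[co,si,0],[-si,co,0],[0,0,1]])
    B=np.array([(a*8,b*40,d*10) for a in(-1,1) for b in(-1,1) for d in(-1,1)])@e+[q[0],q[1],34]
    J=0
    for c in M:
        k=np.zeros((420*8,560*8),np.uint8)[:1];u,v=(300,200)
        hull=cv2.convexHull(((proj(c,B)-[u,v]+.5)*8).astype(np.float32)).astype(np.int32)
        k=np.zeros((60*8,70*8),np.uint8);cv2.fillConvexPoly(k,hull,1)
        mm=cv2.resize(M[c][v:v+60,u:u+70],None,fx=8,fy=8,interpolation=cv2.INTER_NEAREST)
        J+=1-(k&mm).sum()/(k|mm).sum()
    return J
from scipy.optimize import minimize
best=min((minimize(cost,[495,-140+d,.148+a],method="Nelder-Mead",options=dict(initial_simplex=np.array([495,-140+d,.148+a])+np.vstack([np.zeros(3),np.diag([4,4,.05])]))) for d in(-4,4) for a in(-.03,.03)),key=lambda r:r.fun)
print("grip",best.x,best.fun)
for t,z,c0 in (("aerosol_clear_mid",108,None),("dark_bottle_a_mid",72.5,None)):
    o=[(c,np.array(ctrl.pinpoint(c,t)[0]["location"])) for c in("scene","top")]
    g=least_squares(lambda q:np.concatenate([(proj(c,[*q,z])-p).ravel() for c,p in o]),[550,0]);print(t,g.x,np.round(g.fun,1))
# tall dark can & blue bottle bases from scene picture
print("base black can",onplane("scene",[[219,258]],0),"blue bottle",onplane("scene",[[160,283]],0))
print("top of black can, heights", [(z,np.round(onplane("scene",[[210,172]],z)[0]),np.round(onplane("top",[[211,168]],z)[0])) for z in(180,210,240)])
Rd=deckR(-.174);D=np.array([466.8,142.2,60])
G=D+Rd@[-1,-40,34];print("goal grip",G)
for a in(-94,94):
  for b in(-38,38):print("body corner at goal",D+Rd@[-1+a,-40+b,99], "high", D+Rd@[-1+a,-40+b,200])
```

```text
grip [ 4.96068524e+02 -1.40638529e+02  1.61992898e-01] 0.4068431430179641
aerosol_clear_mid [607.03110326  -4.46893416] [ 1.6  2.6 -0.5 -2.1]Traceback (most recent call last):
  File "<stdin>", line 23, in <module>
IndexError: list index out of range
```

Run:
```python
from h import *
print("dark bottle", onplane("scene",[[305.6,191.8]],72.5),onplane("top",[[323,181]],72.5))
print("base black can",onplane("scene",[[219,258]],0),"blue bottle",onplane("scene",[[160,283]],0))
print("black can top", [(z,np.round(onplane("scene",[[210,172]],z)[0]),np.round(onplane("top",[[209,162]],z)[0])) for z in(180,210,240)])
Rd=deckR(-.174);D=np.array([466.8,142.2,60])
G=D+Rd@[-1,-40,34];print("goal grip",G)
for a in(-94,94):
  for b in(-38,38):print("body corner at goal",D+Rd@[-1+a,-40+b,99], "high", D+Rd@[-1+a,-40+b,200])
# reach check
def toolR(ex,ez,s): # ex: cover x axis -> closing direction y*s ; z=-ez
    z=-ez; y=s*ex; return np.c_[np.cross(y,z),y,z]
from scipy.spatial.transform import Rotation as R
Rc=R.from_euler("z",.16).as_matrix()
print("now R\n",np.round(R.from_rotvec(ctrl.current_orientation()).as_matrix(),2))
for s in(1,-1):
  for nm,Rm,P in(("pick",Rc,[496,-140.6,34]),("pick up",Rc,[496,-140.6,180]),("goal",Rd,G),("goal up",Rd,G+Rd@[0,0,120])):
    q=ctrl.inverse_kinematics(np.array(P),R.from_matrix(toolR(Rm[:,0],Rm[:,2],s)).as_rotvec());print(s,nm,None if q is None else np.round(q,2))
```

```text
dark bottle [[ 609.57899867 -123.21207732   72.5       ]] [[ 601.82654773 -113.52880429   72.5       ]]
base black can [[580.57795008 127.37832336   0.        ]] blue bottle [[578.21248671 264.84130055   0.        ]]
black can top [(180, array([657.,  96., 180.]), array([620., 121., 180.])), (210, array([616., 111., 210.]), array([614., 117., 210.])), (240, array([575., 125., 240.]), array([607., 112., 240.]))]
goal grip [444.83039345 105.44850949  90.3918465 ]
body corner at goal [327.28978381  87.52691729 109.57573605] high [285.24986788  94.9165902  201.11282254]
body corner at goal [340.44715645 162.37932904 109.57573605] high [298.40724052 169.76900195 201.11282254]
body corner at goal [495.10284758  58.02915013 189.02796926] high [453.06293165  65.41882304 280.56505575]
body corner at goal [508.26022021 132.88156188 189.02796926] high [466.22030429 140.27123479 280.56505575]
now R
 [[ 0.96  0.28 -0.  ]
 [ 0.28 -0.96  0.  ]
 [-0.   -0.   -1.  ]]
1 pick [ 0.31  0.69 -0.21  2.21  0.5   0.28 -0.18]
1 pick up [ 0.48  0.46 -0.43  2.11  0.32  0.63 -0.02]
1 goal None
1 goal up [ 0.24  0.46 -1.23  2.54  1.41  0.82 -2.3 ]
-1 pick [-0.01  0.71  0.26  2.23 -0.67  0.28 -2.14]
-1 pick up [-0.13  0.46  0.41  2.15 -0.33  0.59 -2.46]
-1 goal None
-1 goal up None
```

```bash
cat >> h.py <<'E'
YAW=-.174; D=np.array([466.8,142.2,60.]); Rd=deckR(YAW); Rc=R.from_euler("z",.16).as_matrix()
def tool(Rm,phi,s):
    "closing along bar (y of Rm); tool leaned by phi deg about the bar, + = body towards +x"
    Q=Rm@R.from_euler("y",phi,degrees=True).as_matrix(); z=-Q[:,2]; y=s*Q[:,1]
    return R.from_matrix(np.c_[np.cross(y,z),y,z]).as_rotvec()
E
python3 - <<'E'
from h import *
G=D+Rd@[-1,-40,34]
f=lambda P,r:(lambda q:None if q is None else np.round(q,2).tolist())(ctrl.inverse_kinematics(np.array(P),r))
for s in(1,-1):
  for phi in(0,8,15,25):
    print(s,phi,"pick",f([496,-140.6,34],tool(Rc,phi,s)),f([496,-140.6,200],tool(Rc,phi,s)))
    print("   goal",f(G,tool(Rd,phi,s)),f(G+Rd@[0,0,110],tool(Rd,phi,s)), f(G+[0,0,110],tool(Rd,phi,s)))
E
```

```text
1 0 pick [0.48, 0.72, -0.46, 2.2, 0.85, 0.4, 1.05] [0.75, 0.51, -0.82, 2.08, 0.54, 0.77, 1.32]
   goal None [0.09, 0.4, -0.99, 2.55, 1.48, 0.69, -0.77] [0.19, 0.41, -0.97, 2.47, 1.43, 0.67, -0.59]
1 8 pick [0.53, 0.78, -0.59, 2.1, 0.77, 0.65, 1.1] [0.7, 0.57, -0.82, 1.99, 0.52, 0.96, 1.32]
   goal [0.24, 0.77, -1.1, 2.48, 1.6, 0.88, -0.74] [0.14, 0.37, -0.91, 2.47, 1.18, 0.56, -0.38] [-0.06, 0.31, -0.53, 2.39, 0.99, 0.43, -0.06]
1 15 pick [0.54, 0.83, -0.65, 2.02, 0.71, 0.83, 1.14] [0.66, 0.62, -0.82, 1.92, 0.51, 1.11, 1.31]
   goal [-0.16, 0.55, -0.37, 2.42, 1.38, 0.3, -0.42] [0.13, 0.36, -0.8, 2.4, 0.84, 0.51, 0.03] [0.32, 0.44, -0.99, 2.3, 0.88, 0.65, 0.07]
1 25 pick [0.53, 0.91, -0.69, 1.91, 0.66, 1.07, 1.17] [0.61, 0.7, -0.82, 1.83, 0.5, 1.32, 1.29]
   goal [-0.01, 0.58, -0.5, 2.3, 0.72, 0.41, 0.29] [0.4, 0.52, -1.12, 2.29, 0.71, 0.75, 0.16] [0.36, 0.5, -0.99, 2.19, 0.62, 0.76, 0.35]
-1 0 pick [0.16, 0.69, 0.01, 2.22, -0.03, 0.23, -1.21] [0.2, 0.4, -0.05, 2.11, 0.03, 0.63, -1.28]
   goal None None [-0.83, 0.29, 0.35, 2.52, 1.58, 0.17, 2.47]
-1 8 pick [0.11, 0.71, 0.04, 2.13, 0.04, 0.43, -1.3] [0.14, 0.45, -0.0, 2.03, 0.06, 0.8, -1.31]
   goal [-0.35, 0.54, -0.19, 2.51, 2.03, 0.31, 2.02] [-1.01, 0.3, 0.58, 2.53, 0.11, 0.12, -2.32] [-0.74, 0.29, 0.33, 2.43, 0.39, 0.21, -2.55]
-1 15 pick [0.09, 0.75, 0.05, 2.05, 0.07, 0.6, -1.34] [0.1, 0.5, 0.04, 1.96, 0.07, 0.94, -1.33]
   goal None [-0.79, 0.29, 0.38, 2.45, -0.02, 0.28, -2.17] [-0.31, 0.3, -0.14, 2.33, 0.38, 0.4, -2.53]
-1 25 pick [0.05, 0.81, 0.07, 1.94, 0.09, 0.82, -1.37] [0.04, 0.58, 0.09, 1.87, 0.08, 1.12, -1.34]
   goal [-0.43, 0.55, 0.11, 2.33, -0.21, 0.27, -1.88] [-0.26, 0.32, -0.2, 2.32, 0.13, 0.51, -2.3] [-0.24, 0.34, -0.16, 2.23, 0.1, 0.58, -2.21]
```

```bash
cat >> h.py <<'E'
PHI=14
def st(n=""): print(n,"t",round(ctrl.current_time(),2),"p",np.round(ctrl.current_eef_pos(),1),"F",np.round(ctrl.current_wrist_force(),1),"w",round(float(ctrl.current_width()),1),"g",np.round(ctrl.current_gripper_force(),1),"q",np.round(ctrl.current_joints(),2))
E
python3 - <<'E'
from h import *
r=tool(Rc,PHI,1); P=np.array([495,-140.6,34])
ctrl.move_ptp(P+[-10,0,150],r); st("above")
ctrl.movel(P+[0,0,45],feed=200); st("near")
for c in("scene","top"): cv2.imwrite(f"pics/{c}_near.png",cv2.resize(ctrl.camera(c)[150:300,230:430],None,fx=2,fy=2,interpolation=2)[:,:,::-1])
a,b=cv2.imread("pics/scene_near.png"),cv2.imread("pics/top_near.png");cv2.imwrite("pics/near.png",np.hstack([a,b]))
E
```

```text
above t 6.13 p [ 484.9 -141.5  183.9] F [-0.3 -0.2 -0.1] w 92.8 g 0.0 q [ 0.67  0.62 -0.81  1.97  0.53  1.05  1.29]
near t 6.81 p [ 495.2 -140.4   79.5] F [-0.6  0.2  0.3] w 92.8 g 0.0 q [ 0.59  0.77 -0.72  2.02  0.67  0.89  1.17]
```

View pics/near.png

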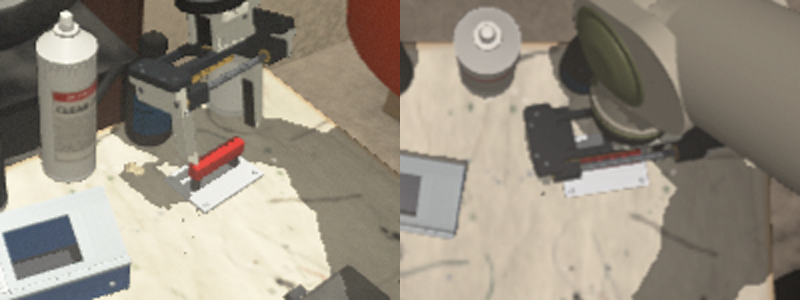

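The gripper straddles the red bar, with the dark bottle just behind and clear. I'll descend with force checks, grip and lift.

Run:
```python
from h import *
P=np.array([495,-140.6,34])
for z in(62,52,43,35):
    ctrl.movel([*P[:2],z],feed=100); F=np.linalg.norm(ctrl.current_wrist_force())
    if F>6: st("contact"); break
else:
    st("down"); ctrl.command_gripper(70,8); st("soft"); ctrl.command_gripper(70,35); st("grip")
    ctrl.movel([*P[:2],60],feed=80); st("lift")
    ctrl.movel([465,-130,190],feed=200); st("up")
    cv2.imwrite("pics/lift.png",cv2.resize(ctrl.camera("scene")[90:300,200:430],None,fx=2.5,fy=2.5,interpolation=2)[:,:,::-1])
```

```text
down t 7.97 p [ 494.7 -140.6   34.6] F [-0.3  0.7  1.2] w 93.0 g 0.0 q [ 0.56  0.83 -0.67  2.03  0.74  0.82  1.12]
soft t 8.35 p [ 495.1 -140.5   35.1] F [-0.5  0.5  1. ] w 80.2 g 8.0 q [ 0.56  0.83 -0.67  2.03  0.74  0.82  1.12]
grip t 8.57 p [ 495.1 -140.5   35.1] F [0.2 1.1 1.8] w 79.5 g 35.0 q [ 0.56  0.83 -0.67  2.03  0.74  0.82  1.12]
lift t 9.03 p [ 495.3 -140.9   60.6] F [-0.8 -0.1 -2.6] w 79.7 g 35.0 q [ 0.58  0.79 -0.7   2.03  0.7   0.86  1.15]
up t 9.84 p [ 464.7 -130.3  189.2] F [ 0.  -0.2 -2.2] w 79.8 g 35.0 q [ 0.67  0.59 -0.83  2.01  0.51  1.03  1.28]
```

View pics/lift.png

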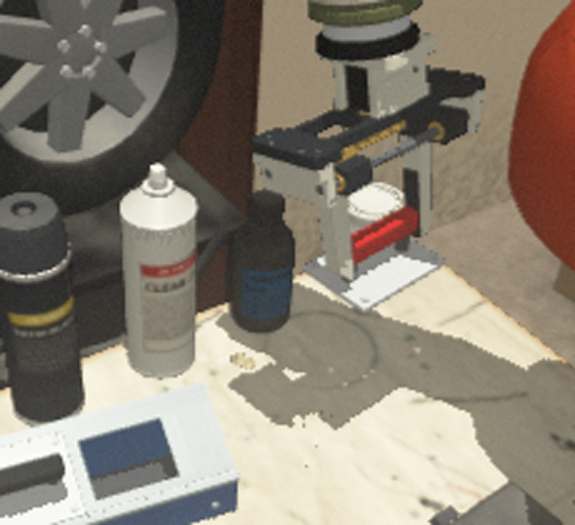

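Bar is held level and centred. I'll carry it over the deck.

Run:
```python
from h import *
r=tool(Rd,PHI,1); g=lambda x,y,z:D+Rd@np.array([x,y,z])
for h in (120,105):
    try: ctrl.move_ptp(g(5,-47,h),r); break
    except ctrl.PlanningError as e: print(h,e)
st("above")
try: ctrl.movel(g(4,-47,50),feed=120); st("near")
except ctrl.PlanningError as e: print(e)
a=ctrl.camera("scene")[180:340,150:350];b=ctrl.camera("top")[170:330,130:330]
cv2.imwrite("pics/n2.png",cv2.resize(np.hstack([a,b]),None,fx=2,fy=2,interpolation=2)[:,:,::-1])
```

```text
above t 10.98 p [413.6 103.6 170.5] F [ 1.3  0.8 -3.9] w 80.2 g 35.0 q [-0.16  0.34 -0.39  2.43  0.81  0.35  0.12]
near t 11.72 p [441.6  98.4 106.7] F [ 0.5 -0.2 -3.2] w 79.9 g 35.0 q [-0.36  0.49 -0.09  2.45  1.26  0.16 -0.28]
```

View pics/n2.png

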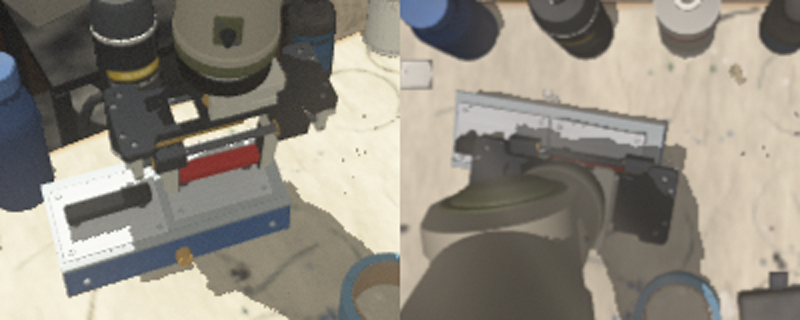

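The cover hangs parallel above the opening, clear of the black grip. Now I'll lower it in small steps until it touches the deck.

```bash
cat >> h.py <<'E'
g=lambda x,y,z:D+Rd@np.array([x,y,z],float)
def F(): return Rd.T@np.array(ctrl.current_wrist_force())
def loc(): return Rd.T@(np.array(ctrl.current_eef_pos())-D)
E
python3 - <<'E'
from h import *
f0=F(); print("f0",f0.round(1))
try:
  for z in (44,41,39,38,37,36,35,34,33):
    ctrl.movel(g(4,-47,z),feed=60); f=F()-f0; print(z,f.round(1),loc().round(1))
    if f[2]>4: break
except ctrl.PlanningError as e: print(e)
st()
E
```

```text
f0 [-0.5  0.  -2.7]
44 [-0.7 -0.3  0.9] [  4.2 -47.1  44.3]
41 [-0.6  0.3  0.7] [  4.1 -47.   41.3]
39 [-0.9  0.1  0.5] [  4.  -47.   39.2]
38 [-0.8  0.3  0.1] [  4. -47.  38.]
37 [-0.5 -0.9  0.1] [  4.  -47.   36.9]
36 [-0.9  0.7 -0.1] [  4.  -47.   35.9]
35 [-1.   0.6  1. ] [  4. -47.  35.]
34 [ 2.4 -0.6 17.5] [  4.  -47.1  34.7]
 t 13.82 p [447.8  97.7  93.1] F [-4.6  0.2 14.2] w 79.9 g 35.0 q [-0.36  0.52 -0.07  2.45  1.49  0.14 -0.5 ]
```

Run:
```python
from h import *
z=34.9; ctrl.movel(g(4,-47,z),feed=60); f0=F(); print("f0",f0.round(1))
x=4;y=-47
try:
  while x>-7:
    x-=1; ctrl.movel(g(x,y,z),feed=50); f=F()-f0; print("x",x,f.round(1),loc().round(1))
    if f[0]>5: break
  x+=.3; 
  while y<-37.:
    y+=1; ctrl.movel(g(x,y,z),feed=50); f=F(); print("y",y,f.round(1),loc().round(1))
    if f[1]<-5: break
except ctrl.PlanningError as e: print(e)
st()
```

```text
f0 [-1.5  0.1 -2.2]
x 3 [-0.3 -0.7 -0.1] [  2.9 -47.   34.8]
x 2 [ 0.4 -0.4  0.1] [  1.9 -47.   34.8]
x 1 [-0.4 -0.1  0.2] [  1.  -47.   34.9]
x 0 [ 2.4 -0.3  0.2] [  0.4 -46.9  34.9]
x -1 [7.5 0.1 3.9] [  0.2 -46.9  34.8]
y -46 [ 6.9 -3.2  2.9] [  0.1 -46.8  34.9]
y -45 [ 7.5 -5.1  4.3] [  0.1 -46.7  34.9]
 t 15.82 p [444.3  98.8  91.7] F [ 4.1 -5.9  7.1] w 79.7 g 35.0 q [-0.35  0.53 -0.1   2.45  1.53  0.16 -0.56]
```

Run:
```python
from h import *
x=.5;z=35;y=-47
try:
  ctrl.movel(g(x,y,z),feed=50); print(F().round(1),loc().round(1))
  while y<-36.:
    y+=1; ctrl.movel(g(x,y,z),feed=50); f=F(); print("y",y,f.round(1),loc().round(1))
    if f[1]<-8: break
except ctrl.PlanningError as e: print(e)
st()
a=ctrl.camera("scene")[220:320,160:310];b=ctrl.camera("top")[190:290,140:290]
cv2.imwrite("pics/n3.png",cv2.resize(np.vstack([a,b]),None,fx=3,fy=3,interpolation=2)[:,:,::-1])
```

```text
[ 2.3 -1.7 -1.4] [  0.3 -47.4  35. ]
y -46 [ 1.9 -1.9 -1.5] [  0.3 -45.9  34.9]
y -45 [ 0.9 -1.3 -2. ] [  0.3 -44.8  35. ]
y -44 [ 0.9 -0.3 -2.1] [  0.3 -43.7  35. ]
y -43 [ 0.7 -0.6 -2. ] [  0.4 -42.8  35. ]
y -42 [-1.3 -0.1 -1.6] [  0.4 -41.8  35. ]
y -41 [ 0.8 -3.4 -1.8] [  0.4 -41.6  35. ]
y -40 [ 0.9 -5.4 -0.8] [  0.4 -41.5  35. ]
y -39 [ 1.  -8.2  1.2] [  0.4 -41.4  35. ]
 t 18.07 p [445.4 103.9  91.9] F [-1.  -8.2  1.5] w 79.7 g 35.0 q [-0.37  0.53 -0.09  2.45  1.48  0.16 -0.51]
```

View pics/n3.png

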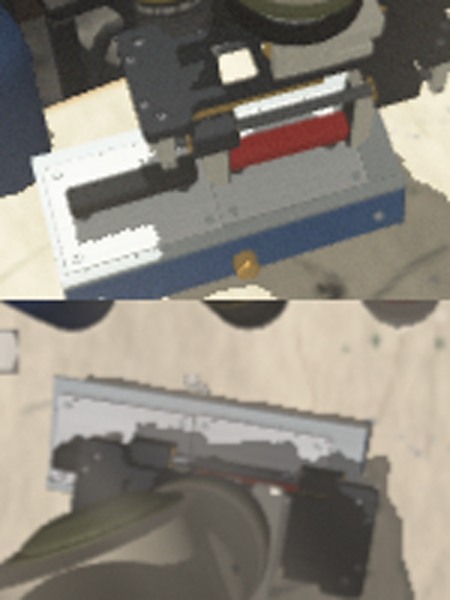

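Contact at y≈-41.6 and against the lip. I'll settle it lightly, open a little, rise square to the slope, and look.

Run:
```python
from h import *
try:
  ctrl.movel(g(0,-41,34.9),feed=50); print(F().round(1),loc().round(1))
  ctrl.command_gripper(83.5); print(F().round(1),loc().round(1)); st("open")
  ctrl.movel(g(.4,-41.6,35.5),feed=50); print(F().round(1),loc().round(1))
  ctrl.movel(g(.4,-41.6,48),feed=60); print(F().round(1),loc().round(1))
  ctrl.movel(g(-5,-45,110),feed=200); st()
  ctrl.move_ptp(g(0,-115,110),tool(Rd,PHI,1)); st("side")
  ctrl.command_gripper(0,20)
except ctrl.PlanningError as e: print(e)
st()
a=ctrl.camera("scene")[220:320,160:310];b=ctrl.camera("top")[190:290,140:290]
cv2.imwrite("pics/n4.png",cv2.resize(np.hstack([a,b]),None,fx=2.66,fy=2.66,interpolation=2)[:,:,::-1])
```

```text
[ 0.9 -5.9 -1.6] [  0.3 -41.6  34.8]
[-0.2  0.7  0.2] [ -0.2 -40.2  35. ]
open t 18.74 p [445.1 105.2  91.7] F [-0.2  0.7  0.1] w 83.3 g 0.0 q [-0.37  0.53 -0.09  2.45  1.5   0.16 -0.53]
[-0.3  0.6 -0.2] [  0.4 -41.4  35.6]
[ 0.5  0.3 -0.8] [  0.6 -41.4  48. ]
 t 19.98 p [409.3 106.5 157.3] F [ 0.7 -0.3 -0.4] w 83.7 g 0.0 q [-0.22  0.36 -0.34  2.45  0.9   0.31  0.01]
side t 20.36 p [401.1  35.9 159. ] F [0.3 0.2 0.1] w 83.7 g 0.0 q [-0.05  0.34 -0.32  2.5   0.93  0.25  0.15]
 t 21.69 p [401.1  37.  159.7] F [ 0.  -0.2 -0.6] w 0.3 g 0.0 q [-0.06  0.34 -0.32  2.5   0.92  0.25  0.15]
```

View pics/n4.png

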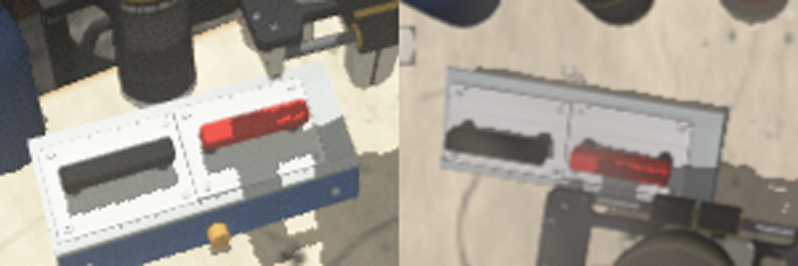

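The covers look butted and their grips are in line. I'll confirm with a gentle push on the right end of the bar, to close any remaining gap.

Run:
```python
from h import *
for phi in (22,25,18,14):
  try:
    ctrl.move_ptp(g(0,-116,90),tool(Rd,phi,1)); ctrl.movel(g(0,-116,37),feed=150); print(phi); break
  except ctrl.PlanningError as e: print(phi,e)
st(); f0=F(); y=-116
try:
  while y<-92:
    y+=1.5; ctrl.movel(g(0,y,37),feed=60); f=F()-f0
    if abs(f[1])>1: print("y",y,f.round(1),loc().round(1))
    if f[1]<-7: break
  ctrl.movel(g(0,y-12,37),feed=80); print(loc().round(1))
  ctrl.movel(g(-5,y-14,110),feed=200)
  ctrl.move_ptp([330,-330,240],tool(np.eye(3),0,1))
except ctrl.PlanningError as e: print(e)
st()
a=ctrl.camera("scene")[220:320,160:310];b=ctrl.camera("top")[190:290,140:290]
cv2.imwrite("pics/n5.png",cv2.resize(np.hstack([a,b]),None,fx=2.66,fy=2.66,interpolation=2)[:,:,::-1])
```

```text
22
 t 22.71 p [430.3  31.   93.9] F [ 0.2 -1.1  0.1] w 0.7 g 0.0 q [ 0.02  0.53 -0.33  2.4   0.79  0.26  0.37]
y -114.5 [-0.9  1.3  1.3] [   0.3 -114.4   37.7]
y -104.0 [0.1 2.2 0.9] [  -0.  -103.9   37. ]
y -102.5 [-0.2  1.1 -0.3] [   0.  -102.4   37. ]
y -101.0 [-0.   1.2 -1.6] [   0.  -100.9   37. ]
y -98.0 [-0.   1.3  0.4] [ -0.  -97.9  37. ]
y -96.5 [-0.1 -3.1  1.2] [ -0.1 -97.2  37. ]
y -95.0 [ 2.4 -8.3  3.3] [ -0.2 -97.1  37.1]
[   0.  -106.9   37. ]
 t 28.47 p [ 330.6 -329.2  239.5] F [ 0.  -0.1 -0.4] w 0.3 g 0.0 q [ 1.26  0.38 -0.78  2.14  0.38  0.77  1.81]
```

View pics/n5.png

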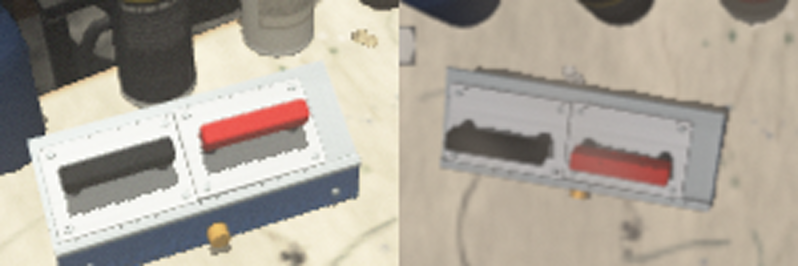

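Both views show the covers seam to seam, with the grips collinear and the lower edges aligned at the lip. The push met a hard stop at once. Handing in.

```bash
python3 -c "
from plant import ctrl
print(ctrl.sign_off())"
```

```text
the job is handed in; nothing more can be done
None
```

The loose cover lies flat on the tray, down against the lip and butted against the fixed cover with its grip parallel to the black one; I released it and handed the job in at about 28.5 s, having felt no contact with the cans or bottles.

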